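# Load a ware tray into the low drying rack

## Task

Stand the pinch pot upright on the ware tray beside the glazed test tile, then slide the loaded tray along the table under the shelf of the low drying rack until its tongue snaps home in the roller catch at the back, and let go of it. Feel for the catch and never force the tray; tray, pot and tile must stay clear of the shelf above, pot and tile must stay on the tray, and the pot on the shelf, the tub and the stamp are to be left where they are.

Things in the scene. Friction and masses are not known exactly. Their poses are not given: they have to be found in the camera images.
- tray: Loose wooden ware tray, 190 mm long (x) x 150 mm wide (y), 0.25 to 0.47 kg, slides on its flat underside. 6 mm floor and walls, rim 20 mm high. Origin: centre of the underside, z up. Handle at its -x end, tongue at its +x end; it goes into the rack tongue first, its x along the rack's x, the handle staying outside.
- handle_bar (a point): Middle of the tray's steel handle bar (tray x = -0.175, 36 mm above the underside). The round bar, 12 mm thick and 72 mm long, runs along the tray's y; 74 mm free between bar and tray wall.
- tongue_head (a point): Centre of the round head (14 mm diameter) of the flat steel tongue, 7 mm wide, that sticks out in the middle of the tray's +x end (tray x = +0.123, 14 mm above the underside).
- tile: Blue-glazed terracotta test tile, 34 x 50 x 9 mm, 22 g, lying loose on the rear (+x, tongue) half of the tray. Origin: centre of the underside.
- pot: Small grey soft-clay pinch pot, 58 mm across its x, 64 mm across its y, 36 mm high, 0.16 kg, standing loose on the table. Origin: centre of the underside; z up. It can be taken round the belly. There is room for it on the front (handle, -x) half of the tray.
- rack: Low plywood drying rack, fixed, 290 mm deep, 184 mm wide. Origin: on the table, 130 mm behind the mouth. Its bay runs along its x, open at -x, 154 mm wide (2 mm play each side of the tray). Deep in the bay, under the shelf and out of sight, a double roller catch on the centre line, on a plate with a 66 mm slot: how far back it was set is not measured, so the catch must be felt for.
- mouth (a point): Middle of the bay's mouth, on the table (rack x = -0.130). Outside it two cheeks, 35 mm high, flare 12 mm outwards each side, to 38 mm in front of the mouth.
- shelf: The shelf over the bay, 292 x 194 mm; flat underside 56 mm above the table (origin: on the underside, straight above the rack's origin), its battens' top 71 mm above the table. The pots on it stand on its rear half.
- roller_left (a joint): Left (rack +y) sprung roller of the catch: spread in m, 0 at rest, about 0.0045 as the head passes, about 0.0013 once snapped in on the tongue's neck (2 mm more or less if the tray is off centre, the other roller the opposite). The head first meets the rollers with the tray's origin 36 to 103 mm on the mouth side of the rack's origin (rack x -0.103 to -0.036).
- roller_right (a joint): The same for the right roller (rack -y); each has 1.5 N per mm of spring. Feel of the catch: on top of the tray's sliding friction (1 to 4 N) the push rises by about 6 N over the first 6 mm of contact, falls away by 9 mm, and then the head is drawn in; it has snapped home 17 mm after the first touch, and a hard rubber stop follows 2 mm farther. Pulling it out again takes about 6 N.
- thrown_pot: Bystander: grey thrown pot, 95 mm wide, 94 mm high, loose on the rack's shelf. Origin: centre of the underside.
- tub: Bystander: pale yellow lidded plastic tub, 100 mm wide, 80 mm high, on the table. Origin: centre of the underside.
- stamp: Bystander: small wooden pattern stamp with knob, 34 x 34 x 58 mm, on the table. Origin: centre of the underside.

How it is judged:
On the way, in this order (a step that is already met when the one before it is completed fails the run):
1. the pinch pot stands upright on the tray, let go (z of pot in the frame of tray between 0.003 and 0.01 m and x of pot in the frame of tray between -0.075 and 0.075 m and y of pot in the frame of tray between -0.055 and 0.055 m and angle between pot's own z axis and vertical below 0.15 rad and contact force between the fingers and pot below 0.1 N), for 0.2 s.
2. the head of the tongue spreads the rollers of the catch (value of joint any of roller_left, roller_right above 0.0038 m).
At the end, for the whole second after the job is handed in: Tray flat under the shelf, square to the rack (0.06 rad), its tongue head snapped in behind the catch rollers (each spread under 3.8 mm, one over 0.7 mm); pot upright (0.15 rad) and tile flat on the tray floor; all at rest (value of joint each of roller_left, roller_right below 0.0038 m and value of joint any of roller_left, roller_right above 0.0007 m and x of tray in the frame of rack between -0.09 and -0.012 m and y of tray in the frame of rack between -0.006 and 0.006 m and angle between the x axis of tray and the x axis of rack, either way round below 0.06 rad and angle between tray's own z axis and vertical below 0.04 rad and z of pot in the frame of tray between 0.003 and 0.01 m and z of tile in the frame of tray between 0.003 and 0.01 m and horizontal distance between each of pot, tile and tray below 0.1 m and angle between each of pot, tile's own z axis and vertical below 0.15 rad and linear speed of tray below 0.01 m/s and linear speed of each of pot, tile below 0.02 m/s); the robot touches nothing.
It fails at once if the tray is forced: more than 22 N between the tray and the rack or its catch (all contacts added; the rollers alone squeeze a passing head with some 14 N) (contact force between tray and rack above 22 N).
It fails at once if the tray presses on the underside of the shelf (more than 1 N) (contact force between tray and shelf above 1 N).
It fails at once if the pot or the tile on the tray touches the rack (more than 0.5 N) (contact force between any of pot, tile and rack above 0.5 N).
It fails at once if the pot is tipped (more than 0.5 rad) (angle between pot's own z axis and vertical above 0.5 rad).
It fails at once if a bystander is moved more than 15 mm (distance of any of thrown_pot, tub, stamp from where it was at the start of the episode above 0.015 m).
It also fails if it takes over 64 s, if anything falls off the work surface, if the arm or the gripper's body presses on something with over 40 N, if the wrist force passes 120 N, or if a joint passes its speed limit or range.

## Robot

A 6-joint arm with a two-finger parallel gripper is mounted at the origin on a cart in front of the work surface, level with it; the furniture and walls round the work are solid. World frame = base frame: x ahead of the robot, y to its left, z up, the work surface at z = 0. Lengths are in m, angles in rad, forces in N, time in s.
With the tool pointing down it reaches from about 0.275 to 0.85 m from the base axis. Payload 5.2 kg.
Tool frame: the origin (TCP) lies at the very end of the fingers, on their centre line; the grasp point (between the pads) lies 19 mm behind it (r.grip_point_offset is the distance from the TCP to the grasp point, in m); x points along the fingers, y is the direction in which the jaws open and shut, and the axes are right-handed (so a half turn about x gives the same grasp; the last joint's range is limited). The gripper opens to 85 mm and grips with 20 to 120 N. Pads are 22 mm wide; open, the fingers measure 114 mm over their backs; the gripper's body (76 mm by 85 mm) begins 54 mm behind the grasp point. The pads swing forward as they close: fully open they stand 13 mm farther back than shut.
Start: joints at [-1.466, 0.259, 1.535, -0, 1.348, -0.203], TCP at [0.167, -0.524, 0.2] pointing down, gripper open.
Joint ranges: [-3.14, 3.14], [-0.91, 2.08], [0.19, 2.58], [-1.22, 4.36], [0.22, 2.71], [-3.12, 3.12]. Speed limits (rad/s): [2.57, 2.57, 3.14, 3.14, 3.14, 3.14].

## Interface

Orientations are given as a rotation vector (axis times angle).
In Python, from rig import r gives the robot as it stands.
- The arm moves only by the tool step_arm, never from a script. Its argument "deltas" is one flat list of numbers, 4 for each row, row after row: the shift along the world's x, y, z in units of 50 mm (1.0 is 50 mm), then the turn about the world's z in units of 8 degrees (1.0 is 8 degrees). In form: [dx, dy, dz, roll, dx, dy, dz, roll, ...]. A call has 1 to 10 rows; each row shifts and turns the pose as measured when the row begins; what a row does not reach is not made up. A row lasts 1/10 s, in which the tool goes at most 50 mm and 8.59 degrees, less where a joint would pass 70% of its speed; a pose out of reach is approached as far as the arm can. A call is refused whole if a number of a shift passes 1 or a number of a turn 1, either way. A call with a gripper value outside its range is refused whole. "gripper" is the finger opening in mm, from 0 to 85.4, set as the call begins (left out, the last holds). The fingers move at their own pace and stop on an object; "newtons" is the grip in N (left out, the last holds). Time passes only in rows, so rows that do not move let the fingers close. It gives the time, the measured TCP pose, the force and the opening at its end, in the units of the state.
- r.state(): the state, without advancing time (a new reading comes with each control period).
- r.read_camera(name): name is "scene" or "top" or "wrist"; returns (picture, depth): 400x640x3 uint8, red, green, blue; 400x640 float32, m along the optical axis (not along the pixel's ray), 0 where there is no reading.
- r.camera_info(name): a dict with "mtx" (3x3 intrinsics, pixels), "extrinsics" (4x4, takes a point from camera to world coordinates). Camera axes: x right, y up, looking along -z (the intrinsics and any distortion apply to the point x, -y, -z); pixel columns grow to the right and rows downward; lengths in m; the calibration is good to about 2 mm. A picture is of the moment at which its call begins: read the wrist's pose just before it. camera_info takes no time and is no camera call; for the wrist camera it gives the pose at the moment of the call.
- r.sign_off(): hands the job in, once; it reports no verdict.
The state is a dict: "clock": time; "joint_pos": joint angles; "dq": joint speeds; "joint_torque": joint torques, N m; "tcp_pos": TCP position; "tool_rot": TCP orientation; "wrist_force": force on the tool from outside, world axes, zero at the start; "torque": the same for the moment, N m; "opening": opening from 0.0 (shut) to 1.0 (fully open).
Only numpy, scipy, OpenCV 4.12 (cv2) and the standard library are available. Lean on these libraries where they do the work, as an engineer would, in place of code of your own. Each camera call takes 0.05 s, during which the arm holds its last target. There are 200 camera calls.

## Working session

There is one attempt and no reset: what is moved stays moved. The work goes in short steps, Python scripts to look and compute and a tool call to move; the robot and the scene stay as the last step left them, time stands still between calls to the robot, and variables do not carry over. Pictures are saved under pics/ and viewed, about 8 in all and at most 12, crops included, and the job is handed in when it is done.

Besides the shell and the picture viewer there is one more tool, called after ">>>" by a JSON object that holds its "method" and its "body". step_arm: Moves the arm, as the interface text tells. Its arguments: {"type":"object","properties":{"deltas":{"type":"array","items":{"type":"number"}},"gripper":{"type":"number"},"newtons":{"type":"number"}},"required":["deltas"]}

```bash
mkdir -p pics; ls
python3 - <<'E'
from rig import r
import cv2,numpy as np
s=r.state();print(s)
for n in("scene","top"):
    p,d=r.read_camera(n);cv2.imwrite(f"pics/{n}0.png",p[:,:,::-1]);np.savez(f"{n}0.npz",p=p,d=d)
    i=r.camera_info(n);print(n,i)
E
```

```text
pics
{'clock': 0.0, 'joint_pos': array([-1.46580124e+00,  2.59347950e-01,  1.53612534e+00, -1.84924624e-06,
        1.34798582e+00, -2.02831053e-01]), 'dq': array([-5.87621332e-05, -5.76880861e-04, -1.35092711e-03, -1.29694248e-04,
       -1.19936373e-03,  8.36552105e-04]), 'joint_torque': array([-6.73565755e-04, -4.46035838e+01, -2.90563434e+01, -3.57055787e-04,
        1.15489311e-02, -3.84028681e-06]), 'tcp_pos': array([ 0.16658442, -0.52353582,  0.19925512]), 'tool_rot': array([ 2.05637816,  0.32095233, -2.05619199]), 'wrist_force': array([-0.50487537,  0.20299796, -0.3115425 ]), 'torque': array([ 0.0335572 , -0.02989503,  0.03564272]), 'opening': 1.003835158880396}
scene {'mtx': array([[379.20864624,   0.        , 323.50400496],
       [  0.        , 379.20864624, 199.84091027],
       [  0.        ,   0.        ,   1.        ]]), 'extrinsics': array([[-0.80196598,  0.39595196, -0.44729477,  0.03854873],
       [-0.59735296, -0.52594179,  0.60543759,  0.64374927],
       [ 0.00447319,  0.7527332 ,  0.6583105 ,  0.78627792],
       [ 0.        ,  0.        ,  0.        ,  1.        ]])}
top {'mtx': array([[422.89350412,   0.        , 322.03714852],
       [  0.        , 422.89350412, 199.29650825],
       [  0.        ,   0.        ,   1.        ]]), 'extrinsics': array([[ 0.02093086,  0.99620635, -0.08446781,  0.43442688],
       [-0.99941368,  0.01855863, -0.02877269, -0.01074431],
       [-0.02709593,  0.08502052,  0.9960107 ,  1.19579251],
       [ 0.        ,  0.        ,  0.        ,  1.        ]])}
```

View pics/top0.png

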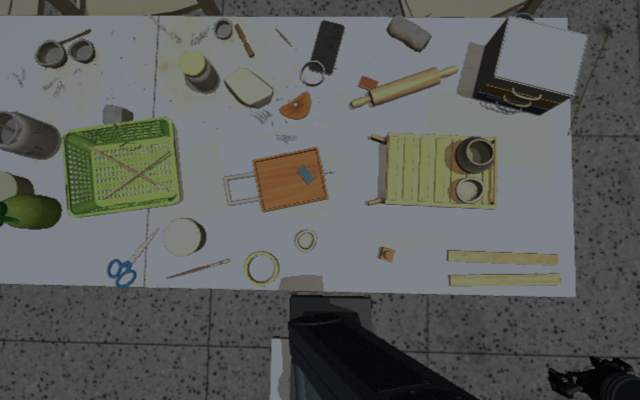

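View pics/scene0.png

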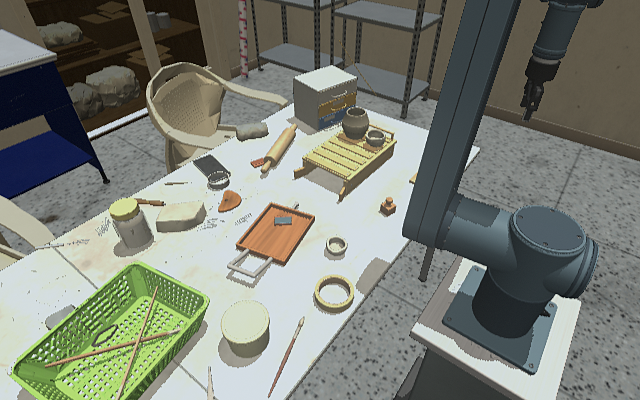

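Top view: tray around (291,180) with its handle to the left at (228,187); pinch pot (306,240); rack (442,171) with its mouth to the left at about (385,170); stamp (386,254); tub (183,237). Rack x is about world −y.

```bash
cat > h.py <<'E'
import numpy as np,cv2
def ray(info,uv,z):
    K,E=info["mtx"],info["extrinsics"]
    uv=np.atleast_2d(np.array(uv,float)); c=np.c_[(uv[:,0]-K[0,2])/K[0,0],-(uv[:,1]-K[1,2])/K[1,1],-np.ones(len(uv))]
    d=c@E[:3,:3].T; o=E[:3,3]; return o+d*((np.reshape(z,(-1,1))-o[2])/d[:,2:])
def cloud(info,d):
    v,u=np.mgrid[:d.shape[0],:d.shape[1]]; K,E=info["mtx"],info["extrinsics"]
    c=np.stack([(u-K[0,2])/K[0,0]*d,-(v-K[1,2])/K[1,1]*d,-d],-1)
    return c@E[:3,:3].T+E[:3,3]
def big(m,n=1):
    c=cv2.findContours(m.astype(np.uint8),cv2.RETR_EXTERNAL,cv2.CHAIN_APPROX_NONE)[0]
    return sorted(c,key=cv2.contourArea)[-n:][::-1]
def rect(P):
    (c,s,a)=cv2.minAreaRect((P[:,:2]*1000).astype(np.float32)); return np.round(c,1),np.round(s,1),round(a,2)
E
python3 - <<'E'
from rig import r
from h import *
i=r.camera_info("top");D=np.load("top0.npz");p,d=D["p"],D["d"];W=cloud(i,d)
hsv=cv2.cvtColor(p,cv2.COLOR_RGB2HSV)
def sub(m,x0,x1,y0,y1):
    k=np.zeros_like(m);k[y0:y1,x0:x1]=m[y0:y1,x0:x1];return k
print("table z",np.median(W[260:275,330:370,2]),"hsv tray",hsv[190,280],"shelf",hsv[150,420],"tile",hsv[175,306],"pot",hsv[240,298],hsv[240,306],"handle",hsv[186,227])
tm=sub((hsv[...,0]<18)&(hsv[...,1]>110),245,335,140,220)
c=big(cv2.morphologyEx(tm.astype(np.uint8),cv2.MORPH_CLOSE,np.ones((5,5))))[0][:,0]
print("tray",rect(ray(i,c,0.02)))
print("tray px",cv2.boxPoints(cv2.minAreaRect(c)).round().tolist())
for n,x0,x1,y0,y1,lo,hi in(("shelf",370,510,120,220,.06,.08),("pot",290,322,225,256,.025,.045),("handle",220,252,165,212,.02,.05),("stamp",372,398,242,268,.02,.07),("tub",160,210,210,260,.06,.09)):
    m=sub((W[...,2]>lo)&(W[...,2]<hi),x0,x1,y0,y1);P=W[m];print(n,m.sum(),rect(P),"z",np.percentile(P[:,2],[5,50,95]).round(4))
E
python3 - <<'E'
import cv2
a=cv2.imread('pics/top0.png')[120:260,215:405]
cv2.imwrite('pics/crop.png',cv2.resize(a,None,fx=4,fy=4,interpolation=2))
E
```

```text
table z 0.0006554049755950198 hsv tray [ 15 146 122] shelf [ 28  93 102] tile [96 72 88] pot [19 39 91] [ 45  16 130] handle [ 25  13 117]
tray (array([589.9, 115.7]), array([148.2, 187.6]), 12.81)
tray px [[252.0, 160.0], [317.0, 147.0], [327.0, 198.0], [262.0, 211.0]]
shelf 6131 (array([ 614.8, -294.6]), array([290.3, 195.7]), 88.34) z [0.064  0.0697 0.076 ]
pot 174 (array([419. ,  64.8]), array([57.4, 55.5]), 0.7) z [0.0262 0.0314 0.0369]
handle 311 (array([558.4, 253.6]), array([83.8, 76.2]), 12.16) z [0.0232 0.0365 0.0447]
stamp 162 (array([ 386. , -158.9]), array([34.4, 33.6]), 73.06) z [0.0255 0.03   0.0539]
tub 1133 (array([422. , 390.9]), array([ 95.5, 100.1]), 1.52) z [0.076  0.08   0.0836]
```

View pics/crop.png

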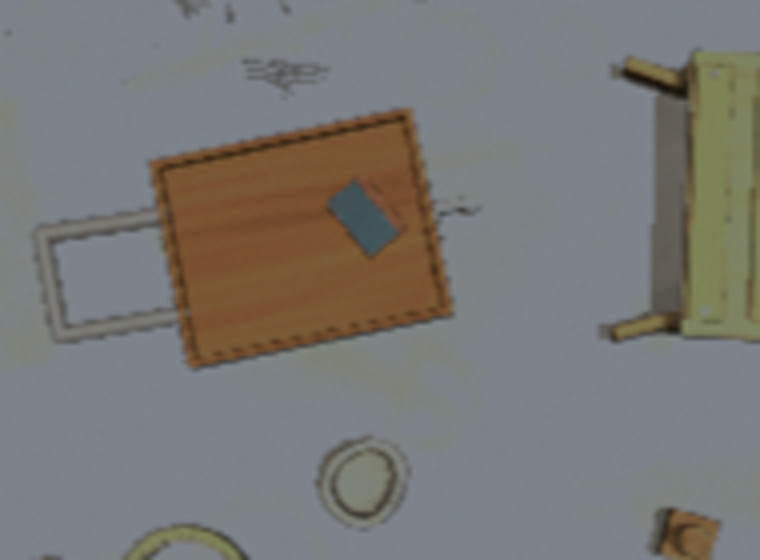

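Crop: tile at about (365,218) in the crop on the tongue half of the tray, tongue pointing at the rack, pot oval at (362,482).

Run:
```python
from rig import r
from h import *
from scipy.spatial.transform import Rotation as R
s=r.state();M=R.from_rotvec(s["tool_rot"]).as_matrix();print(M.round(3),"jaw yaw",np.degrees(np.arctan2(M[1,1],M[0,1])))
i=r.camera_info("top")
t=ray(i,[306.2,174.5],0.015)[0,:2];a=np.radians(-77.2);d=t-[.590,.116];print("tile in tray",d@[np.cos(a),np.sin(a)],d@[-np.sin(a),np.cos(a)])
print("pot rim px",ray(i,[[305.5,240]],.036))
E=r.camera_info("wrist")["extrinsics"];print("wrist cam rel tcp",(E[:3,3]-s["tcp_pos"]).round(3),E[:3,2].round(3))
```

```text
[[-0.     0.303 -0.953]
 [ 0.002 -0.953 -0.303]
 [-1.    -0.002 -0.   ]] jaw yaw -72.36331791669892
tile in tray 0.04841470486130874 0.003261609647479645
pot rim px [[0.42028054 0.06564173 0.036     ]]
wrist cam rel tcp [0.079 0.026 0.175] [0.307 0.097 0.947]
```

>>> {"method": "step_arm", "body": {"deltas": [0.4,0.95,0,0,0.4,0.95,0,0,0.4,0.95,0,0,0.4,0.95,0,0,0.4,0.95,0,0,0.4,0.95,0,0,0.4,0.95,0,0,0.4,0.95,0,0,0.4,0.95,0,0,0.4,0.95,0,0], "gripper": 85, "newtons": 25}}

```text
clock: 1.1
tcp_pos: [0.3552, -0.0616, 0.1951]
tool_rot: [2.067, 0.312, -2.065]
wrist_force: [1.6, -1.0, -0.4]
opening: 0.995
```

>>> {"method": "step_arm", "body": {"deltas": [0.13,0.26,-0.1,1,0.13,0.26,-0.1,1,0.13,0.26,-0.1,1,0.13,0.26,-0.1,1,0.13,0.26,-0.1,1,0.13,0.26,-0.1,1,0.13,0.26,-0.1,1,0.13,0.26,-0.1,1,0.13,0.26,-0.1,1,0.13,0.26,-0.1,1]}}

```text
clock: 2.1
tcp_pos: [0.4201, 0.0812, 0.1416]
tool_rot: [1.069, 1.3, -1.079]
wrist_force: [-0.3, -0.4, -0.2]
opening: 0.995
```

```bash
cat >> h.py <<'E'
from scipy.spatial.transform import Rotation as R
def st(r):
    s=r.state();M=R.from_rotvec(s["tool_rot"]).as_matrix()
    print("t",s["clock"],"tcp",s["tcp_pos"].round(4),"jaw",round(np.degrees(np.arctan2(M[1,1],M[0,1])),2),"tilt",M[:,0].round(3),"F",s["wrist_force"].round(1),"op",round(s["opening"]*85.4,1),"q",s["joint_pos"].round(2));return s
E
python3 - <<'E'
from rig import r
from h import *
st(r)
i=r.camera_info("wrist");p,d=r.read_camera("wrist");cv2.imwrite("pics/w1.png",p[:,:,::-1]);np.savez("w1.npz",p=p,d=d,**i)
W=cloud(i,d);m=(W[...,2]>.012)&(W[...,2]<.045)&(abs(W[...,0]-.42)<.05)&(abs(W[...,1]-.065)<.05)
P=W[m];print(m.sum(),rect(P)); 
for c in big(m):print(rect(W[c[:,0,1],c[:,0,0]]))
E
```

```text
t 2.1 tcp [0.4201 0.0812 0.1416] jaw 10.53 tilt [-0.011  0.001 -1.   ] F [-0.3 -0.4 -0.2] op 84.9 q [-0.07  0.1   1.89  0.    1.17 -0.26]
1567 (array([422.7,  69.9]), array([54.9, 63.3]), 63.34)
(array([422.7,  69.9]), array([54.9, 63.3]), 63.34)
```

View pics/w1.png

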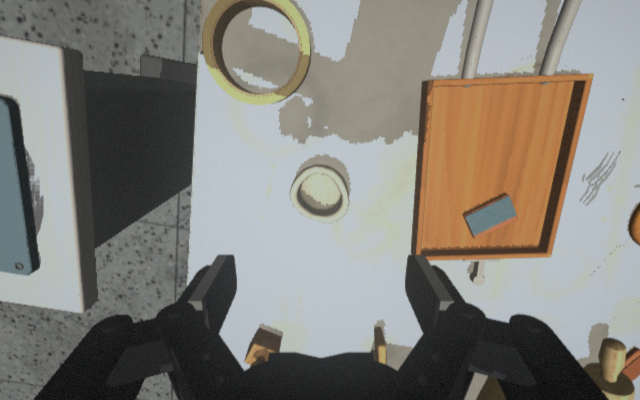

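>>> {"method": "step_arm", "body": {"deltas": [0,-0.27,0,0.3,0,0,-0.4,0,0,0,-0.6,0,0,0,-0.4,0,0,0,0,0,0,0,0,0]}}

```text
clock: 2.75
tcp_pos: [0.4196, 0.0687, 0.0689]
tool_rot: [1.037, 1.319, -1.047]
wrist_force: [0.5, 0.0, -0.7]
opening: 0.999
```

Run:
```python
from rig import r
from h import *
st(r)
i=r.camera_info("wrist");p,d=r.read_camera("wrist")
W=cloud(i,d);m=(W[...,2]>.012)&(W[...,2]<.045)&(abs(W[...,0]-.42)<.037)&(abs(W[...,1]-.065)<.05)
for c in big(m):print(rect(W[c[:,0,1],c[:,0,0]]))
```

```text
t 2.75 tcp [0.4196 0.0687 0.0689] jaw 13.01 tilt [-0.012  0.002 -1.   ] F [ 0.5  0.  -0.7] op 85.3 q [-0.1   0.19  1.99  0.    0.98 -0.33]
(array([419.9,  68.8]), array([58.1, 60.1]), 12.72)
```

>>> {"method": "step_arm", "body": {"deltas": [0,0,-0.5,0,0,0,-0.4,0,0,0,-0.25,0,0,0,-0.1,0,0,0,0,0]}}

```text
clock: 3.3
tcp_pos: [0.4255, 0.0679, 0.0108]
tool_rot: [1.043, 1.307, -1.042]
wrist_force: [-0.3, 0.6, 0.7]
opening: 0.993
```

>>> {"method": "step_arm", "body": {"deltas": [-0.11,0,-0.14,0,0,0,0,0]}}

```text
clock: 3.5
tcp_pos: [0.4211, 0.0678, 0.005]
tool_rot: [1.044, 1.304, -1.04]
wrist_force: [0.1, 0.6, -0.4]
opening: 0.993
```

>>> {"method": "step_arm", "body": {"deltas": [0,0,0,0,0,0,0,0,0,0,0,0,0,0,0,0,0,0,0,0,0,0,0,0,0,0,0,0], "gripper": 45, "newtons": 25}}

```text
clock: 4.2
tcp_pos: [0.4224, 0.0677, 0.0065]
tool_rot: [1.045, 1.301, -1.038]
wrist_force: [-0.5, -1.6, -0.2]
opening: 0.525
```

Run:
```python
from rig import r
from h import *
st(r)
p,d=r.read_camera("wrist");cv2.imwrite("pics/w2.png",p[:,:,::-1])
```

```text
t 4.2 tcp [0.4224 0.0677 0.0065] jaw 12.86 tilt [ 0.007 -0.001 -1.   ] F [-0.5 -1.6 -0.2] op 44.8 q [-0.1   0.29  2.07  0.    0.78 -0.33]
```

View pics/w2.png

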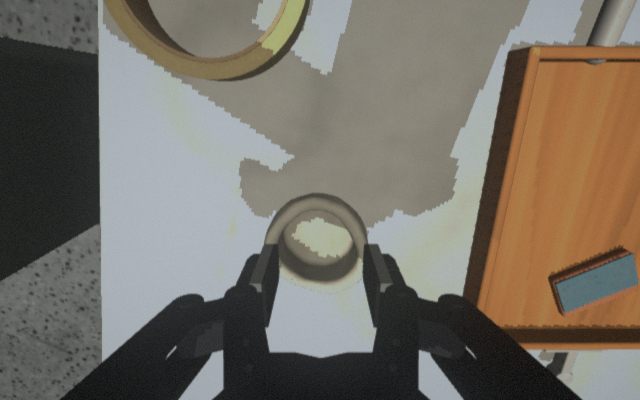

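Wrist view: the pads at (265,285)/(372,285) hold the pot off-centre; the pot at (317,240) lies ahead (+y). I'll measure the rim, reopen and shift.

>>> {"method": "step_arm", "body": {"deltas": [0,0,0,0,0,0,0,0,0,0,0,0,0,0,0,0], "gripper": 85}}

```text
clock: 4.65
tcp_pos: [0.4223, 0.0677, 0.0064]
tool_rot: [1.045, 1.301, -1.038]
wrist_force: [0.3, -0.1, 0.1]
opening: 0.996
```

Run:
```python
from rig import r
from h import *
st(r)
for n in("wrist","top"):
    i=r.camera_info(n);p,d=r.read_camera(n);W=cloud(i,d)
    if n=="wrist":cv2.imwrite("pics/w3.png",p[:,:,::-1])
    for lo in(.012,.03):
        m=(W[...,2]>lo)&(W[...,2]<.042)&(abs(W[...,0]-.42)<.036)&(W[...,1]>.03)&(W[...,1]<.14)
        for c in big(m):print(n,lo,rect(W[c[:,0,1],c[:,0,0]]),cv2.boundingRect(c))
i=r.camera_info("wrist");print("tcp px ray check: floor at px(318,240)",ray(i,[[318,240],[320,330]],.036))
```

```text
t 4.65 tcp [0.4223 0.0677 0.0064] jaw 12.85 tilt [ 0.007 -0.    -1.   ] F [ 0.3 -0.1  0.1] op 85.0 q [-0.1   0.29  2.07  0.    0.78 -0.33]
wrist 0.012 (array([422.3,  69.7]), array([55.2, 63.3]), 63.49) (264, 193, 105, 101)
wrist 0.03 (array([422. ,  69.4]), array([54.6, 61.6]), 59.51) (264, 201, 105, 93)
tcp px ray check: floor at px(318,240) [[0.4187364  0.07647589 0.036     ]
 [0.43333141 0.01757825 0.036     ]]
```

>>> {"method": "step_arm", "body": {"deltas": [0,0,0,0,0,0,0,0,0,0,0,0,0,0,0,0,0,0,0,0,0,0,0,0,0,0,0,0], "gripper": 35, "newtons": 25}}

```text
clock: 5.45
tcp_pos: [0.4223, 0.0677, 0.0064]
tool_rot: [1.045, 1.301, -1.038]
wrist_force: [1.2, -0.4, 0.0]
opening: 0.41
```

Run:
```python
from rig import r
from h import *
s=st(r)
i=r.camera_info("wrist");p,d=r.read_camera("wrist");W=cloud(i,d);cv2.imwrite("pics/w3.png",p[:,:,::-1])
K,E=i["mtx"],i["extrinsics"];M=R.from_rotvec(s["tool_rot"]).as_matrix()
for b in(0,.019):
  for y in(-.0225,-.03,0,.03,.0225):
    q=s["tcp_pos"]-b*M[:,0]+y*M[:,1];c=E[:3,:3].T@(q-E[:3,3]);print(b,y,(K[0,0]*c[0]/-c[2]+K[0,2]).round(),(K[1,1]*-c[1]/-c[2]+K[1,2]).round())
m=(W[...,2]>.025)&(W[...,2]<.042)&(abs(W[...,0]-.42)<.036)&(W[...,1]>.03)&(W[...,1]<.14)
for c in big(m):print(rect(W[c[:,0,1],c[:,0,0]]),cv2.boundingRect(c))
row=W[270,250:400];print(np.c_[np.arange(250,400,6),row[::6].round(3)])
```

```text
t 5.45 tcp [0.4223 0.0677 0.0064] jaw 12.86 tilt [ 0.007 -0.001 -1.   ] F [ 1.2 -0.4  0. ] op 35.0 q [-0.1   0.29  2.07  0.    0.78 -0.33]
0 -0.0225 285.0 232.0
0 -0.03 274.0 232.0
0 0 320.0 232.0
0 0.03 367.0 232.0
0 0.0225 355.0 232.0
0.019 -0.0225 282.0 246.0
0.019 -0.03 269.0 246.0
0.019 0 320.0 246.0
0.019 0.03 372.0 246.0
0.019 0.0225 359.0 246.0
(array([415.2,  84.4]), array([57.6, 27.8]), 16.75) (264, 195, 104, 57)
[[2.50e+02 3.82e-01 2.60e-02 1.00e-03]
 [2.56e+02 3.91e-01 6.90e-02 6.30e-02]
 [2.62e+02 3.94e-01 6.90e-02 6.20e-02]
 [2.68e+02 3.97e-01 7.50e-02 6.90e-02]
 [2.74e+02 4.00e-01 7.50e-02 6.90e-02]
 [2.80e+02 4.02e-01 7.50e-02 6.80e-02]
 [2.86e+02 4.05e-01 6.40e-02 5.10e-02]
 [2.92e+02 4.09e-01 5.20e-02 3.20e-02]
 [2.98e+02 4.13e-01 5.00e-02 2.70e-02]
 [3.04e+02 4.16e-01 4.80e-02 2.30e-02]
 [3.10e+02 4.20e-01 4.60e-02 1.90e-02]
 [3.16e+02 4.24e-01 4.60e-02 1.70e-02]
 [3.22e+02 4.28e-01 4.70e-02 1.70e-02]
 [3.28e+02 4.31e-01 4.90e-02 1.90e-02]
 [3.34e+02 4.35e-01 5.00e-02 2.00e-02]
 [3.40e+02 4.38e-01 5.20e-02 2.10e-02]
 [3.46e+02 4.41e-01 5.50e-02 2.50e-02]
 [3.52e+02 4.43e-01 5.80e-02 2.90e-02]
 [3.58e+02 4.38e-01 7.80e-02 6.00e-02]
 [3.64e+02 4.37e-01 8.40e-02 7.00e-02]
 [3.70e+02 4.40e-01 8.40e-02 6.90e-02]
 [3.76e+02 4.42e-01 8.50e-02 7.00e-02]
 [3.82e+02 4.48e-01 8.10e-02 6.20e-02]
 [3.88e+02 4.50e-01 8.20e-02 6.30e-02]
 [3.94e+02 4.80e-01 4.70e-02 0.00e+00]]
```

View pics/w3.png

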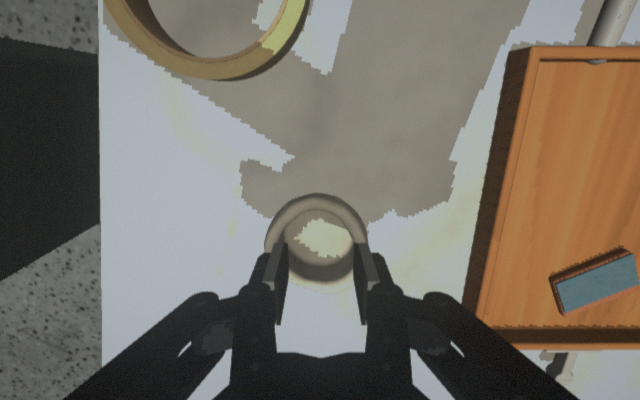

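Run:
```python
from rig import r
from h import *
i=r.camera_info("wrist");p,d=r.read_camera("wrist");W=cloud(i,d)
for c in(272,278,282,360,366):
  print(c);print(np.c_[np.arange(225,330,8),W[225:330:8,c].round(3)])
```

```text
272
[[2.25e+02 3.93e-01 7.90e-02 3.40e-02]
 [2.33e+02 3.94e-01 7.50e-02 3.60e-02]
 [2.41e+02 3.95e-01 7.00e-02 3.50e-02]
 [2.49e+02 3.96e-01 7.40e-02 5.10e-02]
 [2.57e+02 3.97e-01 7.50e-02 5.90e-02]
 [2.65e+02 3.98e-01 7.50e-02 6.60e-02]
 [2.73e+02 3.99e-01 7.50e-02 7.10e-02]
 [2.81e+02 4.00e-01 7.50e-02 7.70e-02]
 [2.89e+02 4.01e-01 7.10e-02 7.70e-02]
 [2.97e+02 4.01e-01 7.10e-02 8.20e-02]
 [3.05e+02 4.02e-01 6.90e-02 8.40e-02]
 [3.13e+02 4.03e-01 7.70e-02 9.70e-02]
 [3.21e+02 4.03e-01 8.20e-02 1.06e-01]
 [3.29e+02 4.04e-01 8.20e-02 1.09e-01]]
278
[[ 2.25e+02  3.96e-01  8.00e-02  3.50e-02]
 [ 2.33e+02  3.97e-01  7.50e-02  3.40e-02]
 [ 2.41e+02  3.98e-01  6.90e-02  3.20e-02]
 [ 2.49e+02  3.99e-01  7.40e-02  5.00e-02]
 [ 2.57e+02  4.00e-01  7.50e-02  5.80e-02]
 [ 2.65e+02  4.01e-01  7.50e-02  6.50e-02]
 [ 2.73e+02  4.02e-01  7.50e-02  7.00e-02]
 [ 2.81e+02  4.02e-01  7.50e-02  7.60e-02]
 [ 2.89e+02  4.03e-01  7.10e-02  7.70e-02]
 [ 2.97e+02  4.04e-01  6.80e-02  7.70e-02]
 [ 3.05e+02  4.04e-01  6.40e-02  7.80e-02]
 [ 3.13e+02  4.05e-01  6.00e-02  7.70e-02]
 [ 3.21e+02  4.06e-01  5.50e-
[... 1178 characters left out ...]
0e-02]
 [ 3.21e+02  4.68e-01  0.00e+00  1.00e-03]
 [ 3.29e+02  4.70e-01 -8.00e-03  0.00e+00]]
366
[[ 2.25e+02  4.51e-01  7.60e-02  1.00e-03]
 [ 2.33e+02  4.45e-01  8.30e-02  3.00e-02]
 [ 2.41e+02  4.45e-01  8.10e-02  3.40e-02]
 [ 2.49e+02  4.41e-01  8.40e-02  5.10e-02]
 [ 2.57e+02  4.40e-01  8.40e-02  5.90e-02]
 [ 2.65e+02  4.39e-01  8.40e-02  6.60e-02]
 [ 2.73e+02  4.38e-01  8.40e-02  7.10e-02]
 [ 2.81e+02  4.37e-01  8.30e-02  7.60e-02]
 [ 2.89e+02  4.38e-01  8.00e-02  7.80e-02]
 [ 2.97e+02  4.40e-01  7.50e-02  7.60e-02]
 [ 3.05e+02  4.41e-01  7.20e-02  7.70e-02]
 [ 3.13e+02  4.41e-01  6.90e-02  7.90e-02]
 [ 3.21e+02  4.42e-01  6.40e-02  7.80e-02]
 [ 3.29e+02  4.75e-01 -7.00e-03  0.00e+00]]
```

The wrist depth puts the finger tips at z≈0.047, but the reported TCP z is 0.006. I'll check this before going lower.

Run:
```python
from rig import r
from h import *
s=r.state();M=R.from_rotvec(s["tool_rot"]).as_matrix();i=r.camera_info("wrist");E=i["extrinsics"]
print("cam in tool",(M.T@(E[:3,3]-s["tcp_pos"])).round(3), r.grip_point_offset, [a for a in dir(r) if a[0]!='_'])
i=r.camera_info("scene");p,d=r.read_camera("scene");W=cloud(i,d)
m=(W[...,2]>.004)&(W[...,2]<.2)&(abs(W[...,0]-.42)<.06)&(abs(W[...,1]-.07)<.06)
g=m&(p.max(2)<60);vs,us=np.nonzero(g);z=W[...,2][g];o=np.argsort(z)[:400:25]
print(np.c_[us[o],vs[o],W[g][o].round(3)]); 
vs,us=np.nonzero(m);print(us.min(),us.max(),vs.min(),vs.max())
a=p[vs.min()-20:vs.max()+20,us.min()-20:us.max()+20,::-1];cv2.imwrite("pics/s1.png",cv2.resize(a,None,fx=4,fy=4,interpolation=2));print(a.shape)
```

```text
cam in tool [-0.175 -0.    -0.084] 0.0187 ['IKError', 'camera_info', 'grip_point_offset', 'read_camera', 'sign_off', 'state']
[[3.29e+02 2.40e+02 4.41e-01 7.30e-02 3.20e-02]
 [3.29e+02 2.35e+02 4.36e-01 8.00e-02 6.00e-02]
 [3.19e+02 2.26e+02 4.62e-01 9.00e-02 8.60e-02]
 [3.23e+02 2.18e+02 4.64e-01 7.00e-02 9.80e-02]
 [3.56e+02 2.31e+02 3.63e-01 6.80e-02 1.11e-01]
 [3.13e+02 2.12e+02 4.77e-01 9.40e-02 1.31e-01]
 [3.52e+02 2.10e+02 3.86e-01 5.70e-02 1.61e-01]
 [3.23e+02 1.99e+02 4.43e-01 9.80e-02 1.95e-01]]
312 364 198 255
(97, 92, 3)
```

View pics/s1.png

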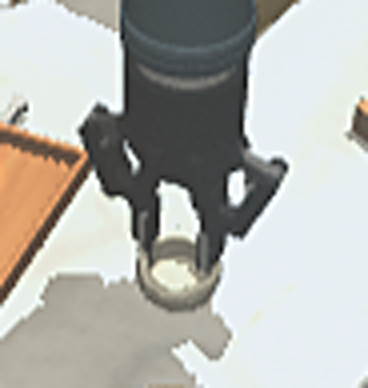

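Scene crop: the tips end at about (145,250)/(205,270), above the pot's rim. So the true tips stand roughly 35 mm higher than the reported TCP. I'll open and go down in small steps, watching the force.

>>> {"method": "step_arm", "body": {"deltas": [0,0,0,0,0,0,0,0,0,0,0,0,0,0,0,0,-0.03,0.03,-0.15,0,0,0,-0.15,0,0,0,0,0], "gripper": 85}}

```text
clock: 6.3
tcp_pos: [0.4206, 0.0693, -0.0099]
tool_rot: [1.045, 1.301, -1.038]
wrist_force: [-0.5, 0.0, -0.5]
opening: 0.998
```

Run:
```python
from rig import r
from h import *
s=st(r)
i=r.camera_info("wrist");p,d=r.read_camera("wrist");W=cloud(i,d);cv2.imwrite("pics/w4.png",p[:,:,::-1])
g=(W[...,2]>.012)&(W[...,2]<.2)&(p.max(2)<75);g[330:]=0
v,u=np.nonzero(g)
for side in(u<320,u>=320):
    k=np.argsort(v[side])[:200:20];print(np.c_[u[side][k],v[side][k],W[v[side][k],u[side][k]].round(3)])
m=(W[...,2]>.03)&(W[...,2]<.042)&(abs(W[...,0]-.42)<.036)&(W[...,1]>.03)&(W[...,1]<.14)
for c in big(m):print(rect(W[c[:,0,1],c[:,0,0]]))
```

```text
t 6.3 tcp [ 0.4206  0.0693 -0.0099] jaw 12.85 tilt [ 0.007 -0.001 -1.   ] F [-0.5  0.  -0.5] op 85.2 q [-0.1   0.31  2.08  0.    0.74 -0.32]
[[1.09e+02 0.00e+00 3.12e-01 1.67e-01 2.60e-02]
 [1.12e+02 1.00e+00 3.11e-01 1.67e-01 2.30e-02]
 [1.15e+02 2.00e+00 3.11e-01 1.67e-01 2.10e-02]
 [1.19e+02 3.00e+00 3.10e-01 1.68e-01 1.70e-02]
 [1.21e+02 4.00e+00 3.11e-01 1.67e-01 1.70e-02]
 [1.24e+02 5.00e+00 3.11e-01 1.67e-01 1.50e-02]
 [3.04e+02 6.00e+00 3.87e-01 1.83e-01 2.10e-02]
 [1.14e+02 8.00e+00 3.13e-01 1.64e-01 2.50e-02]
 [1.17e+02 9.00e+00 3.12e-01 1.65e-01 2.10e-02]
 [1.18e+02 1.00e+01 3.14e-01 1.64e-01 2.40e-02]]
[[6.37e+02 0.00e+00 5.27e-01 2.20e-01 1.50e-02]
 [6.36e+02 5.00e+00 5.28e-01 2.18e-01 1.50e-02]
 [6.37e+02 8.00e+00 5.27e-01 2.16e-01 1.70e-02]
 [6.34e+02 1.10e+01 5.28e-01 2.15e-01 1.50e-02]
 [6.37e+02 1.30e+01 5.28e-01 2.14e-01 1.80e-02]
 [6.38e+02 1.50e+01 5.28e-01 2.13e-01 1.80e-02]
 [6.31e+02 1.80e+01 5.28e-01 2.13e-01 1.50e-02]
 [6.32e+02 2.00e+01 5.28e-01 2.11e-01 1.70e-02]
 [6.27e+02 2.30e+01 5.28e-01 2.11e-01 1.50e-02]
 [6.28e+02 2.50e+01 5.28e-01 2.10e-01 1.60e-02]]
(array([421.8,  69.8]), array([53.8, 61.7]), 67.49)
```

>>> {"method": "step_arm", "body": {"deltas": [0,0,-0.12,0,0,0,-0.12,0,0,0,0,0]}}

```text
clock: 6.65
tcp_pos: [0.4207, 0.0693, -0.0227]
tool_rot: [1.045, 1.301, -1.038]
wrist_force: [0.1, 0.4, 0.3]
opening: 0.997
```

Run:
```python
from rig import r
from h import *
s=st(r)
i=r.camera_info("wrist");p,d=r.read_camera("wrist");W=cloud(i,d)
g=(W[...,2]>.006)&(W[...,2]<.2)&(p.max(2)<75)&(abs(W[...,0]-.42)<.08)&(abs(W[...,1]-.08)<.03)
v,u=np.nonzero(g)
for side in(u<320,u>=320):
    q=W[v[side],u[side]];k=np.argsort(v[side])[:60:6];print(np.c_[u[side][k],v[side][k],q[k].round(3)])
```

```text
t 6.65 tcp [ 0.4207  0.0693 -0.0227] jaw 12.86 tilt [ 0.007 -0.    -1.   ] F [0.1 0.4 0.3] op 85.2 q [-0.1   0.34  2.09  0.    0.7  -0.32]
[[3.13e+02 2.17e+02 4.10e-01 9.70e-02 2.30e-02]
 [3.14e+02 2.18e+02 4.11e-01 9.80e-02 2.40e-02]
 [3.08e+02 2.19e+02 4.08e-01 9.60e-02 2.30e-02]
 [3.14e+02 2.19e+02 4.11e-01 9.70e-02 2.50e-02]
 [3.05e+02 2.20e+02 4.07e-01 9.50e-02 2.30e-02]
 [3.11e+02 2.20e+02 4.10e-01 9.60e-02 2.40e-02]
 [2.98e+02 2.21e+02 4.04e-01 9.40e-02 2.30e-02]
 [3.04e+02 2.21e+02 4.07e-01 9.50e-02 2.30e-02]
 [3.10e+02 2.21e+02 4.09e-01 9.70e-02 2.70e-02]
 [3.03e+02 2.22e+02 4.06e-01 9.40e-02 2.40e-02]]
[[3.21e+02 2.17e+02 4.14e-01 9.80e-02 2.30e-02]
 [3.26e+02 2.18e+02 4.17e-01 9.80e-02 2.30e-02]
 [3.23e+02 2.19e+02 4.15e-01 9.80e-02 2.50e-02]
 [3.27e+02 2.20e+02 4.17e-01 9.80e-02 2.40e-02]
 [3.33e+02 2.23e+02 4.20e-01 9.80e-02 2.60e-02]
 [3.56e+02 2.32e+02 4.31e-01 9.60e-02 2.60e-02]
 [3.65e+02 2.40e+02 4.36e-01 9.30e-02 2.60e-02]
 [3.67e+02 2.44e+02 4.37e-01 9.20e-02 2.80e-02]
 [4.14e+02 2.55e+02 4.61e-01 9.10e-02 2.80e-02]
 [4.14e+02 2.56e+02 4.60e-01 9.10e-02 2.90e-02]]
```

>>> {"method": "step_arm", "body": {"deltas": [0,0,-0.12,0,0,0,-0.12,0,0,0,-0.1,0,0,0,0,0]}}

```text
clock: 7.1
tcp_pos: [0.4212, 0.0692, -0.0408]
tool_rot: [1.045, 1.3, -1.038]
wrist_force: [-0.4, -1.0, 0.2]
opening: 0.992
```

>>> {"method": "step_arm", "body": {"deltas": [0,0,0,0,0,0,0,0,0,0,0,0], "gripper": 66}}

```text
clock: 7.4
tcp_pos: [0.4189, 0.0687, -0.0374]
tool_rot: [1.041, 1.304, -1.04]
wrist_force: [0.0, -0.5, 0.4]
opening: 0.774
```

>>> {"method": "step_arm", "body": {"deltas": [0,0,0,0,0,0,0,0,0,0,0,0], "gripper": 45, "newtons": 25}}

```text
clock: 7.7
tcp_pos: [0.4207, 0.0684, -0.0346]
tool_rot: [1.042, 1.3, -1.037]
wrist_force: [-0.4, 0.4, -1.4]
opening: 0.679
```

The fingers stopped at 58 mm on the pot. Lifting.

>>> {"method": "step_arm", "body": {"deltas": [0,0,0.1,0,0,0,0.2,0,0,0,0.4,0,0,0,0.5,0,0.3,0.15,0.3,0,0.4,0.25,0,0,0.5,0.3,0,0,0.5,0.3,0,0,0.5,0.3,0,0,0.4,0.2,0,0]}}

```text
clock: 8.7
tcp_pos: [0.549, 0.1459, 0.0476]
tool_rot: [1.041, 1.305, -1.043]
wrist_force: [-0.3, -1.2, -2.3]
opening: 0.673
```

Run:
```python
from rig import r
from h import *
s=st(r)
i=r.camera_info("wrist");p,d=r.read_camera("wrist");cv2.imwrite("pics/w5.png",p[:,:,::-1])
i=r.camera_info("top");p,d=r.read_camera("top");h=cv2.cvtColor(p,cv2.COLOR_RGB2HSV)
tm=((h[...,0]<18)&(h[...,1]>110)).astype(np.uint8);tm[:,:245]=0;tm[:,335:]=0;tm[:140]=0;tm[220:]=0
c=big(tm)[0][:,0];print("tray",rect(ray(i,c,0.02)))
```

```text
t 8.7 tcp [0.549  0.1459 0.0476] jaw 12.87 tilt [ 0.001 -0.002 -1.   ] F [-0.3 -1.2 -2.3] op 57.4 q [ 0.06  0.43  1.68 -0.    1.02 -0.16]
tray (array([596.6,  85.7]), array([148.4, 126.1]), 12.4)
```

View pics/w5.png

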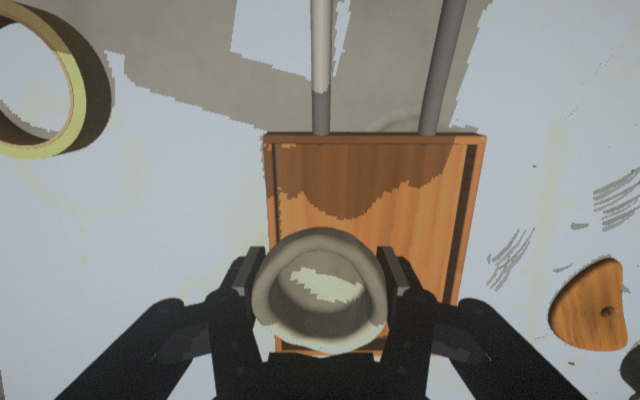

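Wrist view: the pot is held level at (320,290), and the tray's handle-end rim corners are at (265,134) and (487,135).

Run:
```python
from rig import r
from h import *
st(r);i=r.camera_info("wrist");P=ray(i,[[265,134],[487,135]],.02);print(P.round(4),np.linalg.norm(P[0]-P[1]))
v=P[1]-P[0];v/=np.linalg.norm(v);xa=np.array([v[1],-v[0]]);m=P[:,:2].mean(0);print("yang",np.degrees(np.arctan2(v[1],v[0])),"origin",m+.095*xa,"pot goal",m+.05*xa)
```

```text
t 8.8 tcp [0.5507 0.1461 0.0477] jaw 12.9 tilt [ 0.003 -0.002 -1.   ] F [-0.5 -0.7 -1.3] op 58.1 q [ 0.06  0.44  1.68 -0.    1.02 -0.16]
[[0.5017 0.1948 0.02  ]
 [0.6465 0.2274 0.02  ]] 0.14836836060008451
yang 12.682961051923687 origin [0.59497476 0.11841445] pot goal [0.58509474 0.16231644]
```

>>> {"method": "step_arm", "body": {"deltas": [0.32,0.15,0,0,0.32,0.15,0,0,0,0,-0.3,0,0,0,-0.4,0,0,0,-0.3,0,0,0,0,0]}}

```text
clock: 9.4
tcp_pos: [0.5757, 0.1596, -0.0061]
tool_rot: [1.036, 1.311, -1.047]
wrist_force: [-0.1, 0.4, -2.4]
opening: 0.676
```

>>> {"method": "step_arm", "body": {"deltas": [0.14,0.03,0,0,0,0,-0.15,0,0,0,-0.1,0,0,0,0,0]}}

```text
clock: 9.8
tcp_pos: [0.5815, 0.1603, -0.0191]
tool_rot: [1.035, 1.312, -1.049]
wrist_force: [-1.1, 0.3, -1.6]
opening: 0.671
```

>>> {"method": "step_arm", "body": {"deltas": [0,0,-0.06,0,0,0,0,0]}}

```text
clock: 10.0
tcp_pos: [0.5819, 0.1603, -0.0219]
tool_rot: [1.036, 1.311, -1.048]
wrist_force: [-0.3, 0.7, -1.8]
opening: 0.676
```

>>> {"method": "step_arm", "body": {"deltas": [0,0,-0.06,0,0,0,0,0]}}

```text
clock: 10.2
tcp_pos: [0.5821, 0.1603, -0.0247]
tool_rot: [1.036, 1.31, -1.048]
wrist_force: [-0.7, -0.4, -1.7]
opening: 0.677
```

>>> {"method": "step_arm", "body": {"deltas": [0,0,-0.04,0,0,0,0,0]}}

```text
clock: 10.4
tcp_pos: [0.5823, 0.1604, -0.0267]
tool_rot: [1.036, 1.31, -1.047]
wrist_force: [-0.2, 0.1, -1.1]
opening: 0.672
```

>>> {"method": "step_arm", "body": {"deltas": [0,0,-0.04,0,0,0,0,0]}}

```text
clock: 10.6
tcp_pos: [0.5823, 0.1604, -0.0288]
tool_rot: [1.036, 1.31, -1.047]
wrist_force: [0.2, 0.3, -2.6]
opening: 0.675
```

>>> {"method": "step_arm", "body": {"deltas": [0,0,-0.04,0,0,0,0,0]}}

```text
clock: 10.8
tcp_pos: [0.5832, 0.1605, -0.0292]
tool_rot: [1.037, 1.309, -1.046]
wrist_force: [0.1, 0.3, -1.3]
opening: 0.674
```

>>> {"method": "step_arm", "body": {"deltas": [0,0,-0.03,0,0,0,0,0]}}

```text
clock: 11.0
tcp_pos: [0.5839, 0.1606, -0.0294]
tool_rot: [1.038, 1.307, -1.044]
wrist_force: [-0.5, 0.4, -1.5]
opening: 0.678
```

Run:
```python
from rig import r
from h import *
s=st(r)
for n in("wrist",):
    i=r.camera_info(n);p,d=r.read_camera(n);W=cloud(i,d)
    h=cv2.cvtColor(p,cv2.COLOR_RGB2HSV)
    tr=(h[...,0]<18)&(h[...,1]>110)&(abs(W[...,0]-.59)<.12)&(abs(W[...,1]-.13)<.1);print("tray z hist",np.histogram(W[...,2][tr],bins=np.arange(-.01,.04,.005)))
    m=(W[...,2]>.026)&(W[...,2]<.06)&(np.hypot(W[...,0]-.583,W[...,1]-.161)<.036)&(h[...,1]<90)&(h[...,2]>70)
    print(m.sum(),np.percentile(W[...,2][m],[50,80,90,95]),rect(W[m]))
```

```text
t 11.0 tcp [ 0.5839  0.1606 -0.0294] jaw 12.96 tilt [-0.002 -0.003 -1.   ] F [-0.5  0.4 -1.5] op 57.9 q [ 0.09  0.59  1.64 -0.    0.91 -0.14]
tray z hist (array([    0,     0,    10, 21366,   653,  1565,  6983,    54,    30]), array([-0.01 , -0.005,  0.   ,  0.005,  0.01 ,  0.015,  0.02 ,  0.025,
        0.03 ,  0.035]))
8890 [0.03729218 0.0404668  0.04166254 0.0423706 ] (array([583.5, 163.4]), array([55.4, 67.6]), 66.39)
```

Rim at 0.042, so the pot is seated on the 6 mm floor. Release and rise.

>>> {"method": "step_arm", "body": {"deltas": [0,0,0,0,0,0,0,0,0,0,0,0,0,0,0,0], "gripper": 76}}

```text
clock: 11.45
tcp_pos: [0.5842, 0.1607, -0.03]
tool_rot: [1.038, 1.307, -1.044]
wrist_force: [0.3, 0.4, 0.7]
opening: 0.888
```

>>> {"method": "step_arm", "body": {"deltas": [0,0,0.2,0,0,0,0.4,0,0,0,0.6,0,0,0,0.7,-1,0,0.3,0.3,-1,-0.1,0.4,0,-1,-0.1,0.4,0,-1,-0.1,0.4,0,-1,-0.1,0.1,0,-1,0,0,0,-1]}}

```text
clock: 12.45
tcp_pos: [0.5644, 0.2433, 0.0923]
tool_rot: [1.769, 0.726, -1.758]
wrist_force: [-0.2, -0.3, 0.6]
opening: 0.889
```

Run:
```python
from rig import r
from h import *
s=st(r)
i=r.camera_info("top");p,d=r.read_camera("top");W=cloud(i,d)
m=(W[...,2]>.030)&(W[...,2]<.05)&(np.hypot(W[...,0]-.583,W[...,1]-.161)<.04);print("pot",m.sum(),rect(W[m]) if m.any() else 0)
i=r.camera_info("wrist");p,d=r.read_camera("wrist");cv2.imwrite("pics/w6.png",p[:,:,::-1]);W=cloud(i,d)
m=(W[...,2]>.030)&(W[...,2]<.05)&(np.hypot(W[...,0]-.583,W[...,1]-.161)<.04);print("pot",m.sum(),rect(W[m]) if m.any() else 0)
```

```text
t 12.45 tcp [0.5644 0.2433 0.0923] jaw -45.29 tilt [ 0.005  0.003 -1.   ] F [-0.2 -0.3  0.6] op 75.9 q [0.22 0.46 1.52 0.   1.16 1.01]
pot 183 (array([583.2, 154.9]), array([54.9, 60.9]), 45.95)
pot 1615 (array([588.2, 163.4]), array([51.2, 63.2]), 60.63)
```

>>> {"method": "step_arm", "body": {"deltas": [-0.06,0.22,0,-1,-0.06,0.22,0,-1,-0.06,0.22,0,-1,-0.06,0.2,0,-0.9,0,0,0,0,0,0,0,0], "gripper": 45}}

```text
clock: 13.15
tcp_pos: [0.554, 0.2848, 0.0949]
tool_rot: [2.099, 0.255, -2.082]
wrist_force: [-0.0, -0.3, -0.4]
opening: 0.526
```

Run:
```python
from rig import r
from h import *
s=st(r)
i=r.camera_info("wrist");p,d=r.read_camera("wrist");cv2.imwrite("pics/w7.png",p[:,:,::-1]);W=cloud(i,d)
m=(W[...,2]>.025)&(W[...,2]<.055)&(abs(W[...,0]-.553)<.08)&(abs(W[...,1]-.285)<.07)
for c in big(m,3):print(rect(W[c[:,0,1],c[:,0,0]]),cv2.boundingRect(c))
```

```text
t 13.15 tcp [0.554  0.2848 0.0949] jaw -75.95 tilt [ 0.008 -0.001 -1.   ] F [-0.  -0.3 -0.4] op 44.9 q [ 0.3   0.47  1.5  -0.    1.17  1.63]
(array([560.5, 263.6]), array([82.9, 63.6]), 12.88) (309, 148, 78, 99)
(array([604.3, 239.6]), array([0., 0.]), 0.0) (389, 153, 1, 1)
(array([602.2, 239. ]), array([1.8, 0.3]), 78.86) (388, 155, 3, 2)
```

View pics/w7.png

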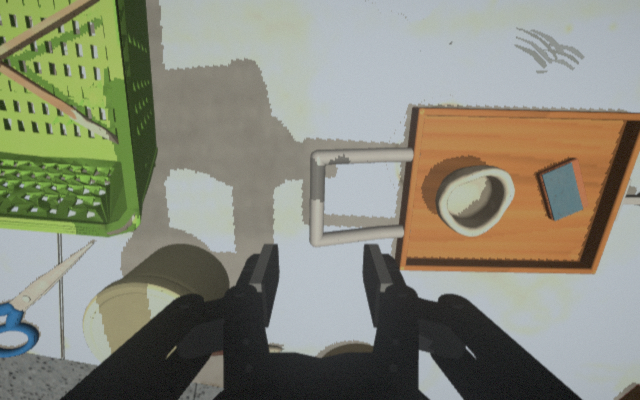

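Wrist view: pot upright on the tray at (475,200), tile at (560,190), and the handle bar along u≈318, v 150–243. Lower onto the bar.

>>> {"method": "step_arm", "body": {"deltas": [0.02,0.08,-0.3,-0.14,0,0,-0.6,0,0,0,-0.6,0,0,0,-0.4,0,0,0,-0.15,0,0,0,0,0]}}

```text
clock: 13.8
tcp_pos: [0.5558, 0.2864, -0.0141]
tool_rot: [2.108, 0.24, -2.089]
wrist_force: [-0.1, 0.1, 0.1]
opening: 0.529
```

>>> {"method": "step_arm", "body": {"deltas": [0,0.04,-0.12,0,0,0,0,0]}}

```text
clock: 14.0
tcp_pos: [0.5566, 0.2884, -0.0199]
tool_rot: [2.109, 0.241, -2.088]
wrist_force: [-0.8, 0.8, 0.2]
opening: 0.529
```

>>> {"method": "step_arm", "body": {"deltas": [0,0,0,0,0,0,0,0,0,0,0,0,0,0,0,0,0,0,0,0], "gripper": 5, "newtons": 100}}

```text
clock: 14.5
tcp_pos: [0.558, 0.289, -0.0175]
tool_rot: [2.113, 0.242, -2.084]
wrist_force: [-0.3, 0.0, -1.8]
opening: 0.104
```

Run:
```python
from rig import r
from h import *
s=st(r)
```

```text
t 14.5 tcp [ 0.558   0.289  -0.0175] jaw -76.79 tilt [ 0.014  0.    -1.   ] F [-0.3  0.  -1.8] op 8.9 q [ 0.3   0.6   1.59 -0.    0.94  1.65]
```

>>> {"method": "step_arm", "body": {"deltas": [0,0,0,0,0,0,0,0]}}

```text
clock: 14.7
tcp_pos: [0.5579, 0.2889, -0.0176]
tool_rot: [2.113, 0.242, -2.085]
wrist_force: [-0.6, 0.9, -2.2]
opening: 0.103
```

Run:
```python
from rig import r
from h import *
s=st(r)
i=r.camera_info("wrist");p,d=r.read_camera("wrist");cv2.imwrite("pics/w8.png",p[100:400,150:550,::-1])
W=cloud(i,d)
for v in range(180,330,10): print(v,W[v,300:344:8].round(3)[:,[1,2]].tolist())
```

```text
t 14.7 tcp [ 0.5579  0.2889 -0.0176] jaw -76.79 tilt [ 0.013  0.    -1.   ] F [-0.6  0.9 -2.2] op 8.8 q [ 0.3   0.6   1.59 -0.    0.94  1.65]
180 [[0.309, 0.001], [0.305, 0.001], [0.301, 0.001], [0.297, 0.001], [0.292, 0.001], [0.288, 0.0]]
190 [[0.308, 0.001], [0.304, 0.0], [0.3, 0.001], [0.295, 0.001], [0.291, 0.0], [0.287, 0.001]]
200 [[0.307, 0.002], [0.303, 0.001], [0.298, 0.001], [0.294, -0.0], [0.29, 0.001], [0.285, 0.001]]
210 [[0.306, 0.001], [0.301, 0.0], [0.3, 0.04], [0.297, 0.042], [0.293, 0.04], [0.29, 0.038]]
220 [[0.304, 0.002], [0.302, 0.039], [0.299, 0.042], [0.296, 0.043], [0.293, 0.043], [0.289, 0.041]]
230 [[0.303, 0.0], [0.301, 0.038], [0.298, 0.043], [0.295, 0.042], [0.291, 0.041], [0.281, 0.001]]
240 [[0.302, 0.0], [0.3, 0.038], [0.297, 0.042], [0.294, 0.043], [0.29, 0.039], [0.279, 0.001]]
250 [[0.302, 0.027], [0.299, 0.039], [0.296, 0.043], [0.309, 0.158], [0.289, 0.039], [0.283, 0.029]]
260 [[0.301, 0.036], [0.298, 0.039], [0.295, 0.042], [0.291, 0.043], [0.288, 0.04], [0.283, 0.036]]
270 [[0.301, 0.045], [0.297, 0.045], [0.294, 0.043], [0.29, 0.043], [0.287, 0.045], [0.284, 0.045]]
280 [[0.3, 0.052], [0.297, 0.051], [0.292, 0.043], [0.289, 0.042], [0.287, 0.052], [0.284, 0.052]]
290 [[0.3, 0.061], [0.296, 0.052], [0.291, 0.042], [0.288, 0.043], [0.286, 0.052], [0.285, 0.06]]
300 [[0.299, 0.065], [0.295, 0.05], [0.29, 0.042], [0.286, 0.042], [0.285, 0.053], [0.285, 0.065]]
310 [[0.299, 0.072], [0.294, 0.052], [0.289, 0.042], [0.285, 0.043], [0.284, 0.051], [0.286, 0.072]]
320 [[0.299, 0.078], [0.293, 0.052], [0.288, 0.043], [0.284, 0.042], [0.309, 0.158], [0.285, 0.074]]
```

View pics/w8.png

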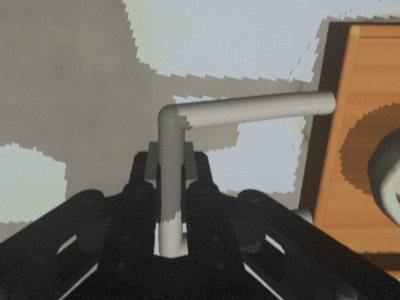

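The bar sits between both pads. Now I'll turn and drag the tray onto the rack's axis in front of the mouth.

>>> {"method": "step_arm", "body": {"deltas": [0.05,-0.04,0,-0.1,0.15,-0.1,0,-0.2,0.2,-0.13,0,-0.25,0.2,-0.13,0,-0.25,0.2,-0.13,0,-0.25,0.2,-0.13,0,-0.25,0.2,-0.13,0,-0.25,0.15,-0.1,0,-0.2,0.1,-0.06,0,-0.1,0,0,0,0]}}

```text
clock: 15.75
tcp_pos: [0.6385, 0.2371, -0.0177]
tool_rot: [-2.211, 0.06, 2.178]
wrist_force: [1.1, 0.9, -1.0]
opening: 0.11
```

```bash
cat > m.py <<'E'
from rig import r
from h import *
def look():
    s=st(r);i=r.camera_info("top");p,d=r.read_camera("top");W=cloud(i,d);h=cv2.cvtColor(p,cv2.COLOR_RGB2HSV)
    # side edges of tray: orange pixel columns, fit lines of upper and lower rim in image
    tm=((h[...,0]<18)&(h[...,1]>110)&(abs(W[...,0]-.62)<.1)&(W[...,2]<.03)&(W[...,1]<.25)&(W[...,1]>-.14))
    P=W[tm]; us=np.nonzero(tm.any(0))[0]; A=[];B=[]
    for u in us[4:-4]:
        v=np.nonzero(tm[:,u])[0];A.append((u,v.min()-.5));B.append((u,v.max()+.5))
    out=[]
    for L in(A,B):
        Q=ray(i,L,.02)[:,:2];k=np.polyfit(Q[:,1],Q[:,0],1)
        for _ in range(3):
            e=abs(np.polyval(k,Q[:,1])-Q[:,0]);g=e<max(.0015,np.median(e)*1.5);k=np.polyfit(Q[g,1],Q[g,0],1)
        out.append(k)
    print("tray edges x(y): slopes",[round(float(k[0]),4) for k in out],"y range",ray(i,[[us[0],170],[us[-1],170]],.02)[:,1].round(3))
    km=(out[0]+out[1])/2
    # shelf edges
    sm=(W[...,2]>.058)&(W[...,2]<.085)&(abs(W[...,0]-.615)<.13)&(W[...,1]<-.14)&(W[...,1]>-.45)
    us2=np.nonzero(sm.sum(0)>40)[0];A=[];B=[]
    for u in us2[3:-3]:
        v=np.nonzero(sm[:,u])[0];A.append((u,v.min()-.5));B.append((u,v.max()+.5))
    o2=[]
    for L in(A,B):
        Q=ray(i,L,.07)[:,:2];k=np.polyfit(Q[:,1],Q[:,0],1)
        for _ in range(3):
            e=abs(np.polyval(k,Q[:,1])-Q[:,0]);g=e<max(.0015,np.median(e)*1.5);k=np.polyfit(Q[g,1],Q[g,0],1)
        o2.append(k)
    ks=(o2[0]+o2[1])/2
    print("shelf slopes",[round(float(k[0]),4) for k in o2],"widths",np.polyval(out[0]-out[1],.05),np.polyval(o2[0]-o2[1],-.25),"y front",ray(i,[[us2[0],170]],.07)[0,1])
    for y in(.1,0,-.1,-.15):print(y,"tray axis x",np.polyval(km,y).round(4),"rack axis x",np.polyval(ks,y).round(4))
    return p,d
E
python3 -c "
from m import *
p,d=look();cv2.imwrite('pics/t2.png',cv2.resize(p[110:230,220:420,::-1],None,fx=4,fy=4,interpolation=2))
p,d=r.read_camera('wrist');cv2.imwrite('pics/w9.png',p[:,:,::-1])"
```

```text
t 15.75 tcp [ 0.6385  0.2371 -0.0177] jaw -93.08 tilt [ 0.015 -0.002 -1.   ] F [ 1.1  0.9 -1. ] op 9.4 q [ 0.19  0.67  1.44 -0.01  1.01  1.82]
tray edges x(y): slopes [0.0584, 0.0549] y range [ 0.16 -0.14]
shelf slopes [0.0307, 0.0275] widths 0.1478367312997999 0.19373999663064737 y front -0.15054143065594322
0.1 tray axis x 0.6232 rack axis x 0.625
0 tray axis x 0.6176 rack axis x 0.622
-0.1 tray axis x 0.6119 rack axis x 0.6191
-0.15 tray axis x 0.6091 rack axis x 0.6177
```

View pics/t2.png

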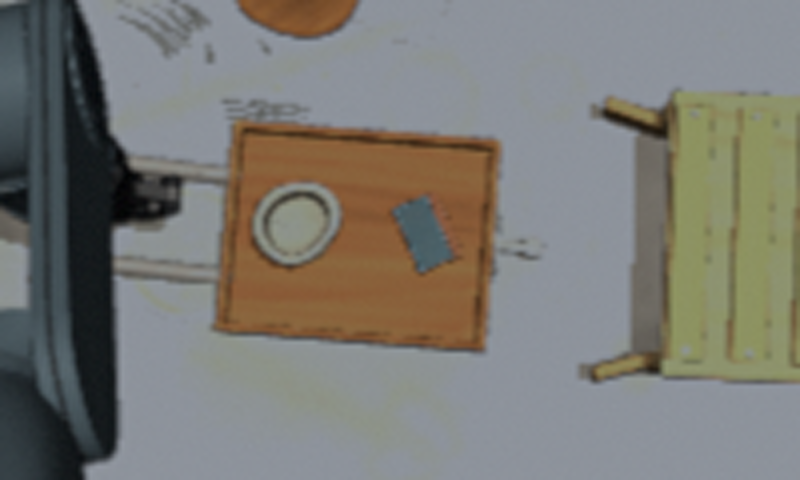

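Top crop: the tray, with pot (297,225) and tile (425,235), lies in front of the mouth with about 1.6° of yaw left. I'll straighten it and advance to the cheeks.

>>> {"method": "step_arm", "body": {"deltas": [-0.02,-0.06,0,0.05,-0.02,-0.12,0,0.05,-0.01,-0.18,0,0.05,-0.01,-0.2,0,0.05,-0.01,-0.2,0,0,-0.01,-0.2,0,0,-0.01,-0.2,0,0,0,-0.15,0,0,0,-0.1,0,0,0,0,0,0]}}

```text
clock: 16.85
tcp_pos: [0.6302, 0.161, -0.0177]
tool_rot: [-2.226, 0.024, 2.198]
wrist_force: [-0.4, 1.9, -2.6]
opening: 0.104
```

```bash
python3 -c "
from m import *
p,d=look()"
```

```text
t 16.85 tcp [ 0.6302  0.161  -0.0177] jaw -91.15 tilt [ 0.012 -0.001 -1.   ] F [-0.4  1.9 -2.6] op 8.8 q [ 0.08  0.63  1.53 -0.    0.97  1.67]
tray edges x(y): slopes [0.0239, 0.0211] y range [ 0.081 -0.14 ]
shelf slopes [0.0302, 0.0267] widths 0.14782533200489695 0.19362362271887704 y front -0.15054143065594322
0.1 tray axis x 0.6219 rack axis x 0.6248
0 tray axis x 0.6196 rack axis x 0.622
-0.1 tray axis x 0.6174 rack axis x 0.6191
-0.15 tray axis x 0.6163 rack axis x 0.6177
```

>>> {"method": "step_arm", "body": {"deltas": [0.03,-0.04,0,-0.04,0.03,-0.06,0,-0.02,0,-0.06,0,0,0,0,0,0]}}

```text
clock: 17.3
tcp_pos: [0.6334, 0.1536, -0.0177]
tool_rot: [-2.222, 0.032, 2.194]
wrist_force: [-0.3, -0.5, -1.8]
opening: 0.11
```

```bash
python3 -c "
from m import *
p,d=look()"
```

```text
t 17.3 tcp [ 0.6334  0.1536 -0.0177] jaw -91.6 tilt [ 0.012 -0.002 -1.   ] F [-0.3 -0.5 -1.8] op 9.4 q [ 0.07  0.63  1.52 -0.    0.97  1.67]
tray edges x(y): slopes [0.0347, 0.0336] y range [ 0.073 -0.137]
shelf slopes [0.0307, 0.0282] widths 0.14797513325922879 0.19374555228221846 y front -0.15054143065594322
0.1 tray axis x 0.625 rack axis x 0.6251
0 tray axis x 0.6216 rack axis x 0.6221
-0.1 tray axis x 0.6182 rack axis x 0.6192
-0.15 tray axis x 0.6165 rack axis x 0.6177
```

Alignment is within about 1 mm. I'll loosen the fingers so the bar is only caged, and push it slowly into the mouth.

>>> {"method": "step_arm", "body": {"deltas": [0,0,0,0.03,0,0,0,0,0,-0.06,0,0,-0.003,-0.1,0,0,-0.003,-0.1,0,0,-0.003,-0.1,0,0,-0.003,-0.1,0,0,-0.003,-0.1,0,0,-0.003,-0.1,0,0,0,0,0,0], "gripper": 14}}

```text
clock: 18.35
tcp_pos: [0.633, 0.1188, -0.017]
tool_rot: [-2.226, 0.025, 2.194]
wrist_force: [-0.2, 1.1, -1.6]
opening: 0.167
```

```bash
python3 -c "
from m import *
p,d=look()"
```

```text
t 18.35 tcp [ 0.633   0.1188 -0.017 ] jaw -91.31 tilt [ 0.014 -0.    -1.   ] F [-0.2  1.1 -1.6] op 14.3 q [ 0.01  0.62  1.55 -0.    0.96  1.61]
tray edges x(y): slopes [0.0197, 0.0296] y range [ 0.039 -0.14 ]
shelf slopes [0.0309, 0.0296] widths 0.14708361515212315 0.1937357239922968 y front -0.15054143065594322
0.1 tray axis x 0.624 rack axis x 0.6254
0 tray axis x 0.6215 rack axis x 0.6224
-0.1 tray axis x 0.6191 rack axis x 0.6193
-0.15 tray axis x 0.6178 rack axis x 0.6178
```

>>> {"method": "step_arm", "body": {"deltas": [0,-0.05,0,-0.04,-0.004,-0.08,0,0,-0.004,-0.08,0,0,-0.004,-0.08,0,0,-0.004,-0.08,0,0,-0.004,-0.08,0,0]}}

```text
clock: 19.0
tcp_pos: [0.632, 0.0959, -0.0169]
tool_rot: [-2.223, 0.03, 2.191]
wrist_force: [0.1, 2.7, -1.1]
opening: 0.16
```

```bash
python3 -c "
from m import *
st(r)"
```

```text
t 19.0 tcp [ 0.632   0.0959 -0.0169] jaw -91.6 tilt [ 0.014  0.    -1.   ] F [ 0.1  2.7 -1.1] op 13.7 q [-0.02  0.61  1.56  0.    0.95  1.57]
```

>>> {"method": "step_arm", "body": {"deltas": [-0.003,-0.08,0,0,-0.003,-0.08,0,0,-0.003,-0.08,0,0,-0.003,-0.08,0,0,-0.003,-0.08,0,0,-0.003,-0.08,0,0]}}

```text
clock: 19.6
tcp_pos: [0.6308, 0.0696, -0.0169]
tool_rot: [-2.222, 0.03, 2.191]
wrist_force: [0.2, 2.8, -1.6]
opening: 0.165
```

>>> {"method": "step_arm", "body": {"deltas": [-0.003,-0.08,0,0,-0.003,-0.08,0,0,-0.003,-0.08,0,0,-0.003,-0.08,0,0,-0.003,-0.08,0,0,-0.003,-0.08,0,0]}}

```text
clock: 20.2
tcp_pos: [0.6297, 0.0434, -0.0169]
tool_rot: [-2.222, 0.03, 2.191]
wrist_force: [-0.3, 2.5, -1.2]
opening: 0.163
```

```bash
python3 -c "
from m import *
look()"
```

```text
t 20.2 tcp [ 0.6297  0.0434 -0.0169] jaw -91.61 tilt [ 0.014  0.    -1.   ] F [-0.3  2.5 -1.2] op 14.0 q [-0.11  0.6   1.58  0.    0.94  1.49]
tray edges x(y): slopes [0.0408, 0.0245] y range [-0.037 -0.14 ]
shelf slopes [0.0307, 0.0278] widths 0.14981909235362825 0.1937256316354887 y front -0.15054143065594322
0.1 tray axis x 0.6246 rack axis x 0.625
0 tray axis x 0.6214 rack axis x 0.6221
-0.1 tray axis x 0.6181 rack axis x 0.6192
-0.15 tray axis x 0.6165 rack axis x 0.6177
```

Sliding friction is about 2.6 N and the entry is clean. Continue.

>>> {"method": "step_arm", "body": {"deltas": [-0.003,-0.08,0,0,-0.003,-0.08,0,0,-0.003,-0.08,0,0,-0.003,-0.08,0,0,-0.003,-0.08,0,0,-0.003,-0.06,0,0]}}

```text
clock: 20.85
tcp_pos: [0.6287, 0.018, -0.0169]
tool_rot: [-2.222, 0.031, 2.192]
wrist_force: [-0.1, 2.6, -1.2]
opening: 0.161
```

>>> {"method": "step_arm", "body": {"deltas": [-0.002,-0.06,0,0,-0.002,-0.06,0,0,-0.002,-0.06,0,0,-0.002,-0.06,0,0]}}

```text
clock: 21.25
tcp_pos: [0.6282, 0.005, -0.0169]
tool_rot: [-2.222, 0.03, 2.192]
wrist_force: [0.3, 4.3, -0.8]
opening: 0.163
```

>>> {"method": "step_arm", "body": {"deltas": [-0.002,-0.06,0,0,-0.001,-0.04,0,0,-0.001,-0.04,0,0]}}

```text
clock: 21.55
tcp_pos: [0.6279, -0.0027, -0.0169]
tool_rot: [-2.222, 0.03, 2.192]
wrist_force: [0.6, 3.0, -0.5]
opening: 0.159
```

>>> {"method": "step_arm", "body": {"deltas": [-0.001,-0.04,0,0,-0.001,-0.04,0,0]}}

```text
clock: 21.75
tcp_pos: [0.6278, -0.007, -0.0169]
tool_rot: [-2.222, 0.03, 2.192]
wrist_force: [0.7, 2.5, -1.2]
opening: 0.164
```

>>> {"method": "step_arm", "body": {"deltas": [-0.001,-0.04,0,0,-0.001,-0.04,0,0]}}

```text
clock: 21.95
tcp_pos: [0.6277, -0.0112, -0.0169]
tool_rot: [-2.222, 0.03, 2.192]
wrist_force: [0.5, 3.6, -1.2]
opening: 0.166
```

>>> {"method": "step_arm", "body": {"deltas": [-0.001,-0.04,0,0,-0.001,-0.04,0,0]}}

```text
clock: 22.15
tcp_pos: [0.6276, -0.0155, -0.0169]
tool_rot: [-2.222, 0.03, 2.192]
wrist_force: [0.2, 2.6, -1.2]
opening: 0.162
```

>>> {"method": "step_arm", "body": {"deltas": [-0.001,-0.04,0,0,-0.001,-0.04,0,0]}}

```text
clock: 22.35
tcp_pos: [0.6274, -0.0199, -0.0169]
tool_rot: [-2.222, 0.03, 2.192]
wrist_force: [-0.1, 3.8, -1.3]
opening: 0.164
```

>>> {"method": "step_arm", "body": {"deltas": [-0.001,-0.04,0,0,-0.001,-0.04,0,0]}}

```text
clock: 22.55
tcp_pos: [0.6273, -0.0242, -0.0169]
tool_rot: [-2.222, 0.03, 2.192]
wrist_force: [0.6, 3.4, -0.6]
opening: 0.161
```

>>> {"method": "step_arm", "body": {"deltas": [-0.001,-0.04,0,0,-0.001,-0.04,0,0]}}

```text
clock: 22.75
tcp_pos: [0.6272, -0.0286, -0.0169]
tool_rot: [-2.222, 0.03, 2.192]
wrist_force: [1.2, 3.8, -0.1]
opening: 0.165
```

>>> {"method": "step_arm", "body": {"deltas": [-0.001,-0.04,0,0]}}

```text
clock: 22.85
tcp_pos: [0.6271, -0.0307, -0.0169]
tool_rot: [-2.222, 0.03, 2.192]
wrist_force: [1.1, 3.4, -0.8]
opening: 0.164
```

>>> {"method": "step_arm", "body": {"deltas": [-0.001,-0.04,0,0,-0.001,-0.04,0,0]}}

```text
clock: 23.05
tcp_pos: [0.627, -0.0351, -0.0169]
tool_rot: [-2.222, 0.03, 2.192]
wrist_force: [0.2, 2.9, -0.6]
opening: 0.167
```

>>> {"method": "step_arm", "body": {"deltas": [-0.001,-0.04,0,0,-0.001,-0.04,0,0]}}

```text
clock: 23.25
tcp_pos: [0.6267, -0.0388, -0.0169]
tool_rot: [-2.221, 0.029, 2.192]
wrist_force: [0.9, 9.2, -0.2]
opening: 0.166
```

>>> {"method": "step_arm", "body": {"deltas": [-0.001,-0.04,0,0]}}

```text
clock: 23.35
tcp_pos: [0.6265, -0.0396, -0.0169]
tool_rot: [-2.219, 0.027, 2.191]
wrist_force: [0.5, 9.5, 0.2]
opening: 0.164
```

The push rises to 9.5 N at y≈−0.039: this is the catch. Ease on in small steps.

>>> {"method": "step_arm", "body": {"deltas": [0,-0.04,0,0]}}

```text
clock: 23.45
tcp_pos: [0.6262, -0.0399, -0.017]
tool_rot: [-2.217, 0.025, 2.19]
wrist_force: [0.1, 10.4, 1.4]
opening: 0.16
```

>>> {"method": "step_arm", "body": {"deltas": [0,-0.04,0,0]}}

```text
clock: 23.55
tcp_pos: [0.6262, -0.0399, -0.017]
tool_rot: [-2.216, 0.022, 2.189]
wrist_force: [0.8, 10.6, -0.5]
opening: 0.165
```

>>> {"method": "step_arm", "body": {"deltas": [0.005,-0.05,0,-0.03]}}

```text
clock: 23.65
tcp_pos: [0.6262, -0.0403, -0.017]
tool_rot: [-2.211, 0.023, 2.186]
wrist_force: [1.3, 10.7, 1.1]
opening: 0.165
```

```bash
python3 -c "
from m import *
st(r)"
```

```text
t 23.65 tcp [ 0.6262 -0.0403 -0.017 ] jaw -91.91 tilt [ 0.012  0.012 -1.   ] F [ 1.3 10.7  1.1] op 14.1 q [-0.25  0.6   1.59  0.02  0.95  1.34]
```

>>> {"method": "step_arm", "body": {"deltas": [0.005,-0.06,0,0.02]}}

```text
clock: 23.75
tcp_pos: [0.6262, -0.041, -0.017]
tool_rot: [-2.211, 0.017, 2.186]
wrist_force: [0.3, 10.5, 0.4]
opening: 0.163
```

>>> {"method": "step_arm", "body": {"deltas": [0.005,-0.06,0,0]}}

```text
clock: 23.85
tcp_pos: [0.6261, -0.0417, -0.0171]
tool_rot: [-2.209, 0.013, 2.185]
wrist_force: [0.4, 10.3, 0.3]
opening: 0.167
```

>>> {"method": "step_arm", "body": {"deltas": [0.005,-0.06,0,-0.03]}}

```text
clock: 23.95
tcp_pos: [0.6261, -0.0428, -0.0171]
tool_rot: [-2.205, 0.015, 2.183]
wrist_force: [0.4, 8.5, 0.1]
opening: 0.165
```

>>> {"method": "step_arm", "body": {"deltas": [0.005,-0.06,0,-0.02]}}

```text
clock: 24.05
tcp_pos: [0.6261, -0.0442, -0.0171]
tool_rot: [-2.202, 0.016, 2.181]
wrist_force: [1.2, 6.1, 0.3]
opening: 0.166
```

```bash
python3 -c "
from m import *
st(r)"
```

```text
t 24.05 tcp [ 0.6261 -0.0442 -0.0171] jaw -92.12 tilt [ 0.01   0.023 -1.   ] F [1.2 6.1 0.3] op 14.1 q [-0.26  0.6   1.59  0.03  0.95  1.33]
```

The force is falling (8.5, then 6.1), so the head is passing the rollers.

>>> {"method": "step_arm", "body": {"deltas": [0,-0.03,0,0.04]}}

```text
clock: 24.15
tcp_pos: [0.626, -0.0449, -0.0171]
tool_rot: [-2.204, 0.008, 2.184]
wrist_force: [0.9, 6.1, -1.3]
opening: 0.163
```

>>> {"method": "step_arm", "body": {"deltas": [0,-0.03,0,0]}}

```text
clock: 24.25
tcp_pos: [0.626, -0.0456, -0.0171]
tool_rot: [-2.204, 0.007, 2.183]
wrist_force: [0.8, 5.2, -0.8]
opening: 0.162
```

>>> {"method": "step_arm", "body": {"deltas": [0,-0.02,0,0]}}

```text
clock: 24.35
tcp_pos: [0.6259, -0.0464, -0.0171]
tool_rot: [-2.203, 0.006, 2.184]
wrist_force: [1.3, 3.0, -0.9]
opening: 0.163
```

Run:
```python
from m import *
s=st(r)
i=r.camera_info("wrist");p,d=r.read_camera("wrist");W=cloud(i,d);cv2.imwrite("pics/w10.png",p[:,:,::-1])
m=(W[...,2]>.036)&(W[...,2]<.05)&(abs(W[...,0]-.627)<.06)&(abs(W[...,1]+.045)<.025)
h=cv2.cvtColor(p,cv2.COLOR_RGB2HSV);m&=(h[...,1]<50)&(h[...,2]>80)
for c in big(m,2):print(rect(W[c[:,0,1],c[:,0,0]]),cv2.boundingRect(c))
```

```text
t 24.35 tcp [ 0.6259 -0.0464 -0.0171] jaw -91.75 tilt [ 0.009  0.025 -1.   ] F [ 1.3  3.  -0.9] op 13.9 q [-0.27  0.6   1.59  0.03  0.95  1.31]
(array([623. , -53.7]), array([28.8, 80.1]), 87.34) (304, 204, 67, 153)
(array([661.5, -66.2]), array([0., 0.]), 0.0) (362, 207, 1, 1)
```

>>> {"method": "step_arm", "body": {"deltas": [0,-0.03,0,0]}}

```text
clock: 24.5
tcp_pos: [0.626, -0.0484, -0.0171]
tool_rot: [-2.204, 0.006, 2.184]
wrist_force: [0.3, 1.0, -1.3]
opening: 0.165
```

>>> {"method": "step_arm", "body": {"deltas": [0,-0.03,0,0]}}

```text
clock: 24.6
tcp_pos: [0.626, -0.0508, -0.017]
tool_rot: [-2.205, 0.007, 2.184]
wrist_force: [-0.0, 0.6, -0.6]
opening: 0.168
```

>>> {"method": "step_arm", "body": {"deltas": [0,-0.02,0,0]}}

```text
clock: 24.7
tcp_pos: [0.6262, -0.0529, -0.0168]
tool_rot: [-2.206, 0.009, 2.185]
wrist_force: [0.7, 1.1, -0.4]
opening: 0.167
```

The push has dropped to about friction-free: the head was drawn in. Check how far the tray sits.

>>> {"method": "step_arm", "body": {"deltas": [0,0,0,0,0,0,0,0]}}

```text
clock: 24.9
tcp_pos: [0.6263, -0.0538, -0.0167]
tool_rot: [-2.206, 0.01, 2.184]
wrist_force: [-0.4, 3.2, -0.3]
opening: 0.163
```

Run:
```python
from m import *
s=st(r)
i=r.camera_info("wrist");p,d=r.read_camera("wrist");W=cloud(i,d);h=cv2.cvtColor(p,cv2.COLOR_RGB2HSV)
# bar profile at columns of constant x beyond finger pads
for x in(.640,.645,.650):
    k=(abs(W[...,0]-x)<.002)&(abs(W[...,1]+.05)<.03)&(W[...,2]>.036)&(W[...,2]<.05);P=W[k]
    if len(P):print("bar at x",x,len(P),"y",np.percentile(P[:,1],[2,50,98]).round(4))
# tray rear rim
k=(h[...,0]<18)&(h[...,1]>110)&(W[...,2]>.016)&(W[...,2]<.026)&(W[...,1]<-.1)&(W[...,1]>-.16);P=W[k];print("rear rim",len(P),np.percentile(P[:,1],[1,50,99]).round(4) if len(P) else "")
cv2.imwrite("pics/w11.png",p[:,:,::-1])
```

```text
t 24.9 tcp [ 0.6263 -0.0538 -0.0167] jaw -91.79 tilt [ 0.01   0.022 -1.   ] F [-0.4  3.2 -0.3] op 13.9 q [-0.28  0.6   1.58  0.03  0.95  1.31]
bar at x 0.64 202 y [-0.0591 -0.0539 -0.0478]
bar at x 0.645 214 y [-0.0597 -0.0538 -0.0481]
bar at x 0.65 234 y [-0.06   -0.0541 -0.0484]
rear rim 3130 [-0.159  -0.1369 -0.1325]
```

>>> {"method": "step_arm", "body": {"deltas": [0,-0.02,0,0]}}

```text
clock: 25.05
tcp_pos: [0.6262, -0.0541, -0.0167]
tool_rot: [-2.205, 0.009, 2.184]
wrist_force: [0.0, 4.2, -0.1]
opening: 0.165
```

>>> {"method": "step_arm", "body": {"deltas": [0,-0.025,0,0]}}

```text
clock: 25.15
tcp_pos: [0.6261, -0.0547, -0.0168]
tool_rot: [-2.205, 0.008, 2.183]
wrist_force: [0.8, 4.1, 0.2]
opening: 0.161
```

>>> {"method": "step_arm", "body": {"deltas": [0,-0.025,0,0]}}

```text
clock: 25.25
tcp_pos: [0.6261, -0.0554, -0.0168]
tool_rot: [-2.204, 0.007, 2.183]
wrist_force: [-0.2, 4.8, 0.8]
opening: 0.165
```

>>> {"method": "step_arm", "body": {"deltas": [0,-0.025,0,0]}}

```text
clock: 25.35
tcp_pos: [0.6261, -0.0562, -0.0168]
tool_rot: [-2.204, 0.006, 2.183]
wrist_force: [0.3, 8.0, 0.8]
opening: 0.167
```

A firm stop at 8 N, about 19 mm after first touch, so the tongue is home. Release: open, then rise straight up.

>>> {"method": "step_arm", "body": {"deltas": [0,0.01,0,0,0,0,0,0,0,0,0,0], "gripper": 40}}

```text
clock: 25.65
tcp_pos: [0.6264, -0.058, -0.0166]
tool_rot: [-2.206, 0.009, 2.184]
wrist_force: [0.1, -0.3, -0.3]
opening: 0.47
```

>>> {"method": "step_arm", "body": {"deltas": [0,0,0.2,0,0,0,0.5,0,0,0,0.8,0,0,0,1,0,0,0.3,1,0,0,1,0.5,0,0,1,0,0,0,1,0,0,0,0.5,0,0,0,0,0,0]}}

```text
clock: 26.65
tcp_pos: [0.6252, 0.1281, 0.1958]
tool_rot: [-2.214, 0.02, 2.17]
wrist_force: [0.2, -0.7, 0.0]
opening: 0.468
```

Run:
```python
from m import *
s=st(r)
i=r.camera_info("top");p,d=r.read_camera("top");W=cloud(i,d)
k=(W[...,2]>.026)&(W[...,2]<.05)&(abs(W[...,0]-.624)<.06)&(W[...,1]>-.13)&(W[...,1]<-.02);P=W[k];print("handle",rect(P))
k=(W[...,2]>.1)&(W[...,1]<-.25)&(W[...,1]>-.46)&(abs(W[...,0]-.65)<.08);print("thrown",rect(W[k]))
W0=cloud(i,np.load("top0.npz")["d"]);k=(W0[...,2]>.1)&(W0[...,1]<-.25)&(W0[...,1]>-.46)&(abs(W0[...,0]-.65)<.08);print("thrown0",rect(W0[k]))
for V in(W,W0):
    k=(V[...,2]>.02)&(V[...,2]<.07)&(np.hypot(V[...,0]-.386,V[...,1]+.159)<.035);print("stamp",rect(V[k]))
    k=(V[...,2]>.06)&(V[...,2]<.09)&(np.hypot(V[...,0]-.422,V[...,1]-.391)<.07);print("tub",rect(V[k]) if k.any() else "hidden")
h=cv2.cvtColor(p,cv2.COLOR_RGB2HSV);k=(h[...,0]<18)&(h[...,1]>110)&(W[...,2]<.03)&(abs(W[...,0]-.62)<.09)&(W[...,1]<-.11)&(W[...,1]>-.17);print("tray bit",k.sum(),rect(W[k]) if k.any() else "")
q,_=r.read_camera("wrist");a=cv2.resize(p[100:270,200:520,::-1],(700,372));cv2.imwrite("pics/fin.png",np.vstack([a[:, :640][:300],q[:300,:,::-1]]))
```

```text
t 26.65 tcp [0.6252 0.1281 0.1958] jaw -92.17 tilt [ 0.021  0.02  -1.   ] F [ 0.2 -0.7  0. ] op 40.0 q [0.02 0.4  1.34 0.02 1.38 1.62]
handle (array([618.8, -84.9]), array([83.9, 64.4]), 0.62)
thrown (array([ 630.3, -374.9]), array([119.7, 111.8]), 0.47)
thrown0 (array([ 630.6, -375.1]), array([120.1, 112.6]), 0.62)
stamp (array([ 385.9, -158.7]), array([34.2, 33.8]), 73.81)
tub (array([421. , 404.1]), array([96.9, 73.7]), 4.33)
stamp (array([ 386. , -158.9]), array([34.4, 33.6]), 73.06)
tub (array([422. , 390.9]), array([ 95.5, 100.1]), 1.52)
tray bit 297 (array([ 628.1, -146. ]), array([167.6,  37.8]), 7.61)
```

View pics/fin.png

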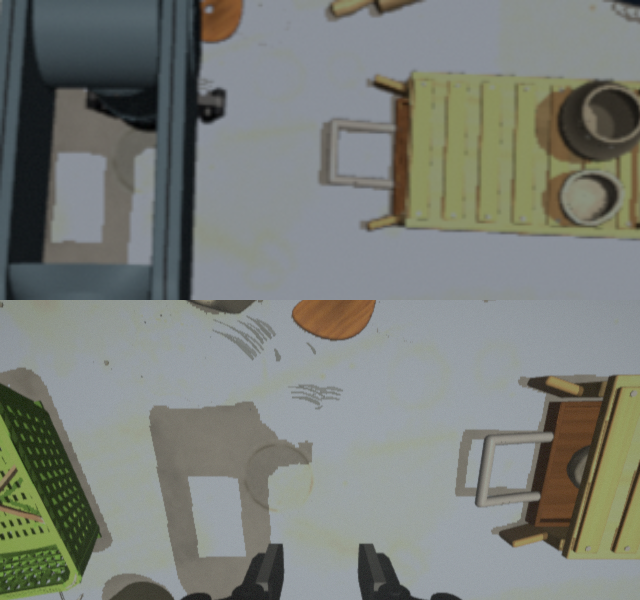

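Final view: the tray is in the bay with the handle outside, and the pot stands upright just under the shelf edge. The arm is clear and the bystanders are in place. Handing in.

```bash
python3 -c "
from rig import r
print(r.sign_off())"
```

```text
the job is handed in; nothing more can be done
None
```

I put the pinch pot upright on the handle half of the tray. I then pushed the loaded tray into the rack by its handle, with the fingers only loosely round the bar, until it reached the stop behind the catch. I let go and handed the job in at about 27 s.

**Feel of the catch:**
- Sliding friction was about 3 N.
- The push rose to 10.7 N at the catch, then fell to about 1 N as the head was drawn in.
- A firm stop came at 8 N, about 19–20 mm after first touch. That is my evidence for the snap; I did not test it by pulling back.

**Last checks:**
- From the handle bar, the tray sits at about rack x −0.063 m and about 1° off the rack's axis.
- The pot showed upright under the shelf edge. The tile was under the shelf and out of sight; it was last seen flat on the tray before entry.
- The thrown pot and stamp had moved less than 1 mm. The arm partly hid the tub, so its fit came out 13 mm off; I never touched it.

**Disagreements:**
- The reported tool height was about 35–50 mm lower than where the fingertips really were, depending on how far they were open. My first two closes on the pot went over it without touching. I corrected the height from the wrist camera's depth.
- Two readings of the handle bar differed by about 4.5 mm (y −0.054 before the last push of about 2 mm, −0.059 after it). Either reading leaves the tray well inside the allowed range.

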